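Put away dried welding filter glasses and screw the pot shut

TASK

The washed welding filter glasses have dried in the wooden rack. Slide each one straight up out of the rack by its two side edges and stand it fully down in a slot of its own in the round storage pot, without letting a glass fall over. Then close the pot: set the cover square on the neck, turn it backward (counter-clockwise from above) until you feel it drop into the thread start, and screw it forward (clockwise) until it is fully home, leaving the tools and the bottle where they are.

Things in the scene. Friction and masses are not known exactly. Their poses are not given: they have to be found in the camera images.
- pot: Round teal storage pot fixed to the bench by a steel foot strap (170 x 50 x 6 mm, along x). Origin: centre of its underside, z up. Drum 124 mm across up to z = 28 mm, above it the white neck, 100 mm across outside, 92 mm inside, rounded rim at z = 62 mm. Four parallel slots in a row along its x axis, 21 mm apart
- pot_thread (a point): On the pot's axis at z = 50 mm, the height of the thread starts. The neck has a right-hand thread with three starts 120 degrees apart: three ridges sloping down clockwise (seen from above) by 6 mm over 82 degrees, each ending at an upright stop rib. Beside each start is a window with 21 degrees of play through which a lug of the cover drops
- pot_slot0 (a point): Middle of the floor of slot 0 of the pot (x = -31.5, y = 0, z = 12 mm in the pot's frame, axes as the pot's). The slot is 5.5 mm wide along x and 54 mm long along y, with rounded lead-ins from z = 54 up to 62 mm. A glass in it has its thickness along x and its top at z = 117 mm, 55 mm above the rim
- pot_slot1 (a point): Middle of the floor of slot 1 of the pot (x = -10.5, y = 0, z = 12 mm in the pot's frame, axes as the pot's). The slot is 5.5 mm wide along x and 54 mm long along y, with rounded lead-ins from z = 54 up to 62 mm. A glass in it has its thickness along x and its top at z = 117 mm, 55 mm above the rim
- pot_slot2 (a point): Middle of the floor of slot 2 of the pot (x = 10.5, y = 0, z = 12 mm in the pot's frame, axes as the pot's). The slot is 5.5 mm wide along x and 54 mm long along y, with rounded lead-ins from z = 54 up to 62 mm. A glass in it has its thickness along x and its top at z = 117 mm, 55 mm above the rim
- pot_slot3 (a point): Middle of the floor of slot 3 of the pot (x = 31.5, y = 0, z = 12 mm in the pot's frame, axes as the pot's). The slot is 5.5 mm wide along x and 54 mm long along y, with rounded lead-ins from z = 54 up to 62 mm. A glass in it has its thickness along x and its top at z = 117 mm, 55 mm above the rim
- cover: Tall teal cover of the pot, loose, 130 to 250 g: an upside-down cup 122 mm across (125 at the black band round its rim), 115 inside, 94 mm tall without its grip, standing on its rim. Origin: centre of the rim plane, z up. Three lugs inside, 120 degrees apart, just above the rim. Set on the neck by chance it rests with its lugs on the ridges, rim 43 to 48 mm above the bench
- cover_grip (a point): Middle of the yellow bar grip on top, on the cover's axis, 116 mm above the rim plane, axes as the cover's. The bar is 70 mm long along x, 16 mm wide along y, from 94 to 126 mm above the rim plane
- cover_lugs (a point): On the cover's axis, 2 mm above the rim plane: underside of the lugs. Turned counter-clockwise on the ridges it climbs to the starts (0 to 1.9 rad on), then drops by its weight if not held up: rim at 38 mm (if it tilts, a lug is still up: a little farther). Then clockwise 1.1 to 1.6 rad down 5 mm to the stops: rim 33 mm, home. Clockwise without the drop it stops at rim 43 to 44 mm
- rack: Plywood drying rack fixed to the bench, 112 x 78 mm, 62 mm tall. Origin: centre of its underside. Four slots in a row along its x axis, 24 mm apart (x = -36, -12, 12, 36 mm), each 6 mm wide along x and 54 mm long along y, floor at z = 12 mm. The glasses stand in it with the upper 55 mm free
- glass0: Welding filter glass, loose dark green or brown plate, 4 mm thick (its x axis), 50 mm wide (y), 105 mm tall (z), 40 to 70 g. Origin: centre of its lower edge. Stands in a slot of the rack at the start, leaning up to 0.05 rad; two to four of the four are there. Taken from above with the fingers on its two side edges, 50 mm apart
- glass1: Welding filter glass, loose dark green or brown plate, 4 mm thick (its x axis), 50 mm wide (y), 105 mm tall (z), 40 to 70 g. Origin: centre of its lower edge. Stands in a slot of the rack at the start, leaning up to 0.05 rad; two to four of the four are there. Taken from above with the fingers on its two side edges, 50 mm apart
- glass2: Welding filter glass, loose dark green or brown plate, 4 mm thick (its x axis), 50 mm wide (y), 105 mm tall (z), 40 to 70 g. Origin: centre of its lower edge. Stands in a slot of the rack at the start, leaning up to 0.05 rad; two to four of the four are there. Taken from above with the fingers on its two side edges, 50 mm apart
- glass3: Welding filter glass, loose dark green or brown plate, 4 mm thick (its x axis), 50 mm wide (y), 105 mm tall (z), 40 to 70 g. Origin: centre of its lower edge. Stands in a slot of the rack at the start, leaning up to 0.05 rad; two to four of the four are there. Taken from above with the fingers on its two side edges, 50 mm apart
- hammer: Hammer lying at the far left of the bench, 240 mm long, handle along its -x; leave it alone
- bottle: White cleaner bottle, 56 mm across, 130 mm tall, standing beyond the pot; leave it alone. Origin: centre of its base
- brush: Brush lying at the far right of the bench, handle along its -x; leave it alone

How it is judged:
By the outcome, as a careful person would: the job done as asked, in the order asked, and still so for the second after the job is handed in, with the robot touching nothing.
Of glass0, glass1, glass2, glass3 only 2 to 4 are there at a start; the rules pass over those that are not, and their reading is None.
At some moment in a run one of cover may be knocked a few centimetres aside while the robot is not near it.
It also fails if it takes over 210 s, if anything falls off the work surface, if the arm or the gripper's body presses on something with over 40 N, if the wrist force passes 120 N, or if a joint passes its speed limit or range.

ROBOT

A 7-joint arm with a two-finger parallel gripper is mounted at the origin on the work surface. World frame = base frame: x ahead of the robot, y to its left, z up, the work surface at z = 0. Lengths are in mm, angles in rad, forces in N, time in s.
With the tool pointing down it reaches from about 350 to 900 mm from the base axis. Payload 8.1 kg.
Tool frame: the origin (TCP) lies at the very end of the fingers, on their centre line; the grasp point (between the pads) lies 19 mm behind it (env.grip_depth is the distance from the TCP to the grasp point, in mm); x points along the fingers, y is the direction in which the jaws open and shut, and the axes are right-handed (so a half turn about x gives the same grasp; the last joint's range is limited). The gripper opens to 85 mm and grips with 20 to 120 N. Pads are 22 mm wide; open, the fingers measure 114 mm over their backs; the gripper's body (76 mm by 85 mm) begins 54 mm behind the grasp point. The pads swing forward as they close: fully open they stand 13 mm farther back than shut.
Start: joints at [1.045, 0.434, 0.025, 1.573, -0.012, 1.134, -0.075], TCP at [256.426, -569.989, 231.323] pointing down, gripper open.
Joint ranges: [-2.62, 2.62], [-0.44, 2.09], [-1.27, 1.32], [0.08, 2.57], [-1.32, 4.46], [0.12, 2], [-2.74, 2.74]. Speed limits (rad/s): [2.22, 2.22, 3.01, 3.01, 3.14, 3.14, 3.14].

INTERFACE

Orientations are given as a unit quaternion [x, y, z, w].
In Python, from station import env gives the robot as it stands. The module is installed in compiled form; this text tells all that it offers.
- The arm moves only by the tool servo_tool, never from a script. Its argument "rows" is a list of rows, each a list of 2 entries, a list of its own where there are three numbers: the shift along the world's x, y, z in units of 150 mm (1.0 is 150 mm), then the turn about the world's z in units of 90 degrees (1.0 is 90 degrees). In form: [[[x, y, z], yaw], ...]. A call has 1 to 12 rows; each row is the pose to reach, as a shift and turn from the pose measured when the call began; what a row does not reach only later rows make up. A row lasts 1/10 s, in which the tool goes at most 50 mm and 8.59 degrees, less where a joint would pass 70% of its speed; a pose out of reach is approached as far as the arm can. A call with a number of a shift or a turn outside -1 to 1 is refused whole. A call with a gripper value outside its range is refused whole. "jaw" is the closure, from -1 (fully open) to 1 (shut), set as the call begins (left out, the last holds). The fingers move at their own pace and stop on an object; "force" is the grip in N (left out, the last holds). Time passes only in rows, so rows that repeat a pose let the fingers close. It gives the time, the measured TCP pose, the force and the opening at its end, in the units of the state.
- env.get_state(): the state, without advancing time (a new reading comes with each control period).
- env.read_camera(name): name is "scene" or "top" or "wrist"; returns (picture, depth): 420x560x3 uint8, blue, green, red; 420x560 float32, mm along the optical axis (not along the pixel's ray), 0 where there is no reading.
- env.camera_params(name): a dict with "mtx" (3x3 intrinsics, pixels), "dist" ([k1, k2, p1, p2, k3] as OpenCV has them; the pictures are not rectified), "R" (3x3) and "t" (3): a world point X has camera coordinates R X + t. Camera axes: x right, y down, z forward; pixel columns grow to the right and rows downward; lengths in mm; the calibration is good to about 2 mm. A picture is of the moment at which its call begins: read the wrist's pose just before it. camera_params takes no time and is no camera call; for the wrist camera it gives the pose at the moment of the call.
- env.finish_job(): hands the job in, once; it reports no verdict.
The state is a dict: "time": time; "q": joint angles; "qvel": joint speeds; "effort": joint torques, N m; "tool_pos": TCP position; "tool_rot": TCP orientation; "wrist_force": force on the tool from outside, world axes, zero at the start; "moment": the same for the moment, N m; "width": finger opening in mm.
Only numpy, scipy, OpenCV 4.12 (cv2) and the standard library are available. Lean on these libraries where they do the work, as an engineer would, in place of code of your own. Each camera call takes 0.05 s, during which the arm holds its last target. There are 200 camera calls.

## Working session

There is one attempt and no reset: what is moved stays moved. The work goes in short steps, Python scripts to look and compute and a tool call to move; the robot and the scene stay as the last step left them, time stands still between calls to the robot, and variables do not carry over. Pictures are saved under pics/ and viewed, about 12 in all and at most 16, crops included, and the job is handed in when it is done.

Besides the shell and the picture viewer there is one more tool, called after "Call:" as a command line: name --argument value ..., lists and objects as JSON in quotes. servo_tool: Moves the arm, as the interface text tells. Its arguments: {"type":"object","properties":{"rows":{"type":"array"},"jaw":{"type":"number"},"force":{"type":"number"}},"required":["rows"]}

```bash
mkdir -p pics; cat > h.py <<'E'
import numpy as np, cv2
from station import env
def shot(n):
    p=env.camera_params(n); im,d=env.read_camera(n); return im,d,p
def cloud(d,p):
    h,w=d.shape; u,v=np.meshgrid(np.arange(w),np.arange(h))
    uv=np.stack([u,v],-1).reshape(-1,1,2).astype(np.float64)
    n=cv2.undistortPoints(uv,np.array(p["mtx"]),np.array(p["dist"])).reshape(h,w,2)
    c=np.dstack([n*d[...,None],d]); X=(c-np.array(p["t"]))@np.array(p["R"])
    X[d<=0]=np.nan
    return X
E
python3 - <<'E'
from h import *
s=env.get_state();print(s)
for n in("top","scene"):
    im,d,p=shot(n);cv2.imwrite(f"pics/{n}0.png",im);np.savez(f"{n}0.npz",d=d,im=im,**{k:np.array(v) for k,v in p.items()})
    print(n,-np.array(p["R"]).T@p["t"],np.array(p["R"])[2],p["mtx"][0][0])
E
```

```text
{'time': 0.0, 'q': array([ 1.04536987,  0.43522349,  0.02494653,  1.57410563, -0.01160986,
        1.13399936, -0.07511358]), 'qvel': array([-9.35858856e-05,  8.87202139e-04, -2.91584813e-04, -1.19635802e-03,
       -1.06947231e-03,  9.42380053e-04, -4.70849747e-05]), 'effort': array([-4.66826168e-04, -6.70476151e+01,  1.02496739e+00, -3.16220891e+01,
        1.55593443e-02,  1.22428863e-02,  1.21894124e-05]), 'tool_pos': array([ 256.21689471, -569.50698406,  230.52204471]), 'tool_rot': array([-0.69120717, -0.14889762,  0.69152842, -0.14781949]), 'wrist_force': array([-0.37354925, -0.60233012,  0.58981086]), 'moment': array([-0.04173974,  0.003129  , -0.05903986]), 'width': 85.33919281804775}
top [ 366.6723055    -8.6343466  1673.28906132] [ 0.14183003 -0.00612097 -0.9898721 ] 519.6846763125833
scene [1230.66953675  513.80222114  841.72695663] [-0.58014061 -0.4713319  -0.66429144] 412.9159253093617
```

View pics/top0.png

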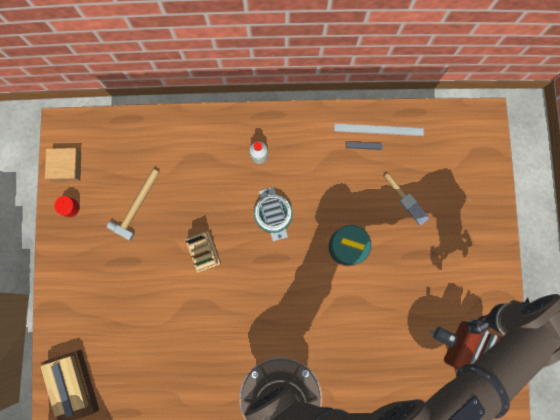

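View pics/scene0.png

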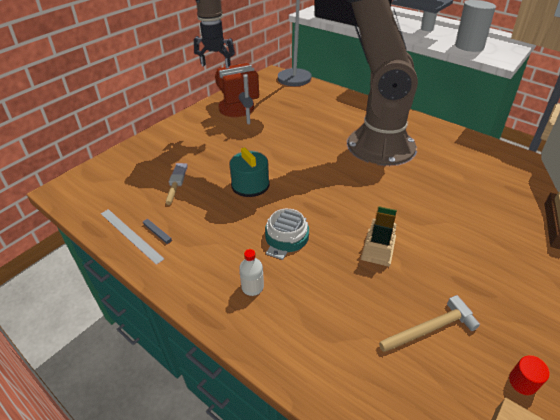

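The top view shows the rack at (203,252), the pot at (273,212), the cover at (350,245) and the bottle at (259,150). The rack seems to hold two glasses. Next I'll measure positions from depth.

```bash
python3 - <<'E'
from h import *
for n in("top","scene"):
    z=dict(np.load(f"{n}0.npz"));X=cloud(z["d"],z);im=z["im"];Z=X[...,2]
    fin=np.isfinite(Z)
    if n=="top":
        for nm,(u0,u1,v0,v1) in dict(rack=(175,230,222,282),pot=(245,305,180,248),cover=(320,380,215,275)).items():
            R=X[v0:v1,u0:u1].reshape(-1,3);C=im[v0:v1,u0:u1].reshape(-1,3);R_=R[R[:,2]>8]
            print(nm,np.histogram(R_[:,2],bins=range(0,140,6))[0])
            zs={'rack':(54,70),'pot':(54,68),'cover':(88,100)}[nm]
            m=(R[:,2]>zs[0])&(R[:,2]<zs[1])
            P=R[m][:,:2].astype(np.float32);r=cv2.minAreaRect(P);print(r,cv2.minEnclosingCircle(P),m.sum(),np.median(R[m][:,2]))
            if nm=='rack':
                m=R[:,2]>85; print(np.c_[R[m],C[m]].round())
            if nm=='cover':
                m=(C[:,2]>150)&(C[:,0]<80); print(cv2.minAreaRect(R[m][:,:2].astype(np.float32)),np.median(R[m],0)); 
    else:
        R=X[195:275,350:410].reshape(-1,3);m=(R[:,2]>80);Q=R[m];print(np.ptp(Q,0));
        r0=Q[:,:2].mean(0);print(r0,Q.shape);np.save("sc.npy",Q)
big=np.hstack([cv2.resize(cv2.imread("pics/top0.png")[220:285,170:240],None,fx=5.5,fy=5.5,interpolation=2),cv2.resize(cv2.imread("pics/top0.png")[180:245,240:310],None,fx=5.5,fy=5.5,interpolation=2)])
cv2.imwrite("pics/c1.png",big)
E
```

```text
rack [  0  68  46  20  12  12  34  39  77 219 173  34  13   9  11  14  12  10
  33  46   4   0   0]
((464.69134521484375, 240.53395080566406), (104.94157409667969, 65.8357162475586), 20.20568084716797) ((464.61322021484375, 241.22410583496094), 60.24547576904297) 424 59.856219055570264
[[507. 240. 104.  63.  80.  85.]
 [506. 234. 119.  49.  60.  61.]
 [506. 231. 119.  38.  47.  40.]
 [506. 228. 117.  38.  49.  49.]
 [508. 229.  90.  48.  59.  66.]
 [503. 243. 117.  54.  69.  68.]
 [503. 240. 120.  47.  57.  52.]
 [503. 238. 114.  42.  47.  42.]
 [503. 234. 117.  30.  36.  27.]
 [503. 232. 110.  33.  33.  25.]
 [504. 231.  99.  28.  31.  24.]
 [505. 230.  87.  33.  34.  31.]
 [500. 252. 118.  65.  79.  84.]
 [501. 251. 109.  50.  59.  59.]
 [500. 247. 115.  41.  48.  37.]
 [500. 243. 117.  33.  38.  32.]
 [501. 242. 108.  24.  30.  23.]
 [502. 241.  94.  32.  30.  29.]
 [501. 237. 102.  28.  35.  31.]
 [498. 263. 110.  63.  79.  84.]
 [498. 260. 112.  54.  64.  61.]
 [498. 256. 112.  43.  51.  45.]
 [498. 253. 112.  32.  41.  35.]
 [498. 251. 109.  34.  35.  26.]
 [498. 249. 100.  31.
[... 3467 characters left out ...]
1   0   0   0   0   0
   0   0   0   0   0]
((582.5042724609375, 12.3973388671875), (97.24524688720703, 98.58051300048828), 88.34343719482422) ((580.8790283203125, 10.114842414855957), 51.75550842285156) 422 59.46782200211716
cover [  0  31  18   6   9   6   9  10   5   6   5   9   8  15 220 632 214  15
   7  22  65  43   2]
((470.899169921875, -225.2673797607422), (117.88697814941406, 119.39384460449219), 88.71778106689453) ((470.83251953125, -226.13551330566406), 61.07332992553711) 942 93.36369375991629
((460.69677734375, -256.29571533203125), (146.85623168945312, 162.3234405517578), 87.00609588623047) [nan nan nan]
[89.59464719 71.89980045 39.89051836]
[470.22363349 241.79592804] (582, 3)
```

View pics/c1.png

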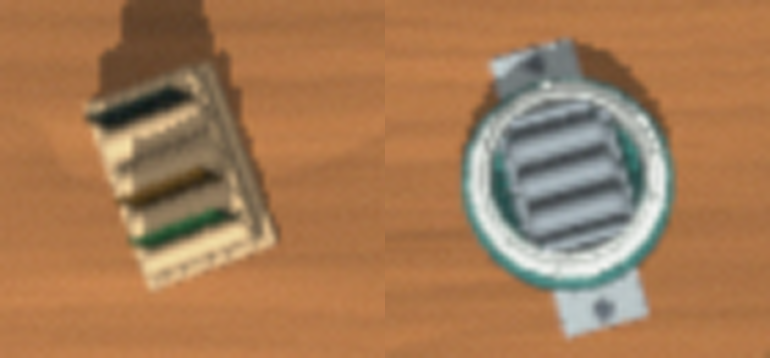

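The crop shows three glasses, in the far slot (dark), the third (brown) and the nearest (green). The rack is at yaw ≈20° and the pot at ≈15°. I'll go look with the wrist camera.

```bash
python3 - <<'E'
from h import *
from scipy.spatial.transform import Rotation as Ro
s=env.get_state();R=Ro.from_quat(s["tool_rot"]).as_matrix();print(R.round(3))
p=env.camera_params("wrist");c=-np.array(p["R"]).T@p["t"];print("cam in tool",R.T@(c-s["tool_pos"]),"axes in tool",(R.T@np.array(p["R"]).T).round(3),p["mtx"][0][0])
y=R[:,1];print("yaw of tool y",np.degrees(np.arctan2(y[1],y[0])),s["q"][6])
E
```

```text
[[-0.001  0.41  -0.912]
 [ 0.001 -0.912 -0.41 ]
 [-1.    -0.001  0.   ]]
cam in tool [-142.63736637   -0.70446823  -68.16248551] axes in tool [[-0.    -0.27   0.963]
 [ 1.     0.     0.   ]
 [-0.     0.963  0.27 ]] 307.38066890449625
yaw of tool y -65.77886654352108 -0.0750950489046079
```

Call:
servo_tool --rows '[[[0.7, 1, 0.5], 0], [[0.7, 1, 0.5], 0], [[0.7, 1, 0.5], 0], [[0.7, 1, 0.5], 0], [[0.7, 1, 0.5], 0]]'

```text
time: 0.6
tool_pos: [366.9, -414.2, 308.1]
tool_rot: [0.692, 0.152, -0.689, 0.152]
wrist_force: [0.6, -0.7, 0.0]
width: 85.5
```

Call:
servo_tool --rows '[[[0.4, 1, 0.5], 0], [[0.4, 1, 0.5], 0], [[0.4, 1, 0.5], 0], [[0.4, 1, 0.5], 0], [[0.4, 1, 0.5], 0]]'

```text
time: 1.1
tool_pos: [429.7, -259.8, 385.2]
tool_rot: [0.693, 0.154, -0.687, 0.154]
wrist_force: [0.6, -1.3, 0.3]
width: 85.5
```

Call:
servo_tool --rows '[[[0, 1, 0], 0], [[0, 1, 0], 0], [[0, 1, 0], 0], [[0, 1, 0], 0], [[0, 1, 0], 0]]'

```text
time: 1.6
tool_pos: [429.5, -109.4, 384.9]
tool_rot: [0.693, 0.155, -0.687, 0.155]
wrist_force: [-0.9, -1.3, -0.0]
width: 85.4
```

Call:
servo_tool --rows '[[[0, 1, 0], 0], [[0, 1, 0], 0], [[0, 1, 0], 0], [[0, 1, 0], 0], [[0, 1, 0], 0]]'

```text
time: 2.1
tool_pos: [429.9, 39.5, 384.5]
tool_rot: [0.692, 0.155, -0.687, 0.155]
wrist_force: [1.5, 0.1, 1.1]
width: 85.7
```

Call:
servo_tool --rows '[[[0.3, 0.6, 0], -0.05], [[0.3, 0.6, 0], -0.05], [[0.3, 0.6, 0], -0.05], [[0.3, 0.6, 0], -0.05], [[0.3, 0.6, 0], -0.05]]'

```text
time: 2.6
tool_pos: [475.5, 126.7, 384.0]
tool_rot: [0.698, 0.126, -0.693, 0.127]
wrist_force: [-0.3, -0.6, 0.6]
width: 85.1
```

```bash
python3 - <<'E'
from h import *
im,d,p=shot("wrist");cv2.imwrite("pics/w1.png",im);np.savez("w1.npz",d=d,im=im,**{k:np.array(v) for k,v in p.items()})
E
```

```text
(no output)
```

View pics/w1.png

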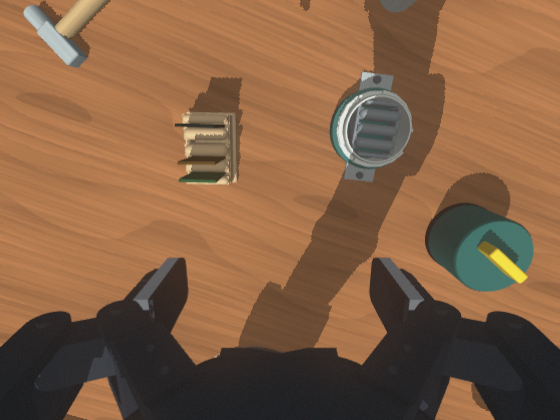

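The wrist view shows the rack at (208,148) with three glasses, the pot at (372,128) with its strap from (376,80) to (358,172), and the cover at (480,247). Next are precise fits.

```bash
cat > fit.py <<'E'
from h import *
from scipy.optimize import least_squares
def load(n): z=dict(np.load(n)); return z["im"],cloud(z["d"],z)
def near(X,c,r): 
    P=X.reshape(-1,3); return P[np.hypot(P[:,0]-c[0],P[:,1]-c[1])<r]
def circ(P,r0):
    f=lambda q: np.hypot(P[:,0]-q[0],P[:,1]-q[1])-q[2]
    s=least_squares(f,[*P[:,:2].mean(0),r0],loss="soft_l1"); return s.x
E
python3 - <<'E'
from fit import *
im,X=load("w1.npz")
b=near(X,(465,240),300);b=b[np.abs(b[:,2])<8];print("bench z",np.median(b[:,2]))
P=near(X,(465,240),75);r=P[(P[:,2]>55)&(P[:,2]<68)];print("rack",cv2.minAreaRect(r[:,:2].astype(np.float32)),np.median(r[:,2]),len(r))
# edges of glasses
a=np.radians(20.2);ex=np.array([np.cos(a),np.sin(a)]);ey=np.array([-ex[1],ex[0]])
t=P[(P[:,2]>70)]
u=(t[:,:2]-[465,240])@ex;v=(t[:,:2]-[465,240])@ey
for k in(36,12,-12,-36):
    m=abs(u-k)<11
    if m.sum()>5:
        for z0,z1 in((70,85),(85,100),(100,112),(112,125)):
            n=m&(t[:,2]>z0)&(t[:,2]<z1)
            if n.sum()>3: 
                c=np.polyfit(v[n],u[n],1)
                print(k,z0,n.sum(),"u med %.1f v %.1f..%.1f slope %.3f"%(np.median(u[n]),v[n].min(),v[n].max(),c[0]))
# pot
P=near(X,(581,11),75);r=P[(P[:,2]>58.5)&(P[:,2]<66)]
for _ in range(3):
    q=circ(r,48); d=np.hypot(*(r[:,:2]-q[:2]).T); r=r[(d>43)&(d<53)]
print("rim",q,np.median(r[:,2]),len(r))
al=near(X,q[:2],90);d=np.hypot(*(al[:,:2]-q[:2]).T);s=al[(d>66)&(al[:,2]>3)&(al[:,2]<14)]
print("strap",len(s),cv2.minAreaRect(s[:,:2].astype(np.float32)), "ang",np.degrees(np.arctan2(*np.linalg.svd(s[:,:2]-s[:,:2].mean(0))[2][0][::-1])))
# dividers high points inside
i=al[(d<42)]
best=[]
for A in np.arange(5,26,0.5):
    e=np.array([np.cos(np.radians(A)),np.sin(np.radians(A))]);w=(i[:,:2]-q[:2])@e
    h=[np.mean(i[abs(w-x)<1.5][:,2]) for x in np.arange(-38,39,1.)]
    best.append((np.nanstd(h),A,np.round(h)))
best.sort(key=lambda x:-x[0]);print(best[0],[ (round(x[0],2),x[1]) for x in best[1:5]])
# cover
P=near(X,(471,-226),80);r=P[(P[:,2]>90)&(P[:,2]<98)];print("cover",circ(r,61),cv2.minEnclosingCircle(r[:,:2].astype(np.float32)))
r=P[P[:,2]>118];print("grip",cv2.minAreaRect(r[:,:2].astype(np.float32)),np.median(r[:,2]))
E
```

```text
bench z -0.15436094017905427
rack ((466.30548095703125, 239.40673828125), (103.87879180908203, 65.7031478881836), 19.483983993530273) 60.46824562287307 1905
36 70 7 u med 36.9 v -26.5..8.3 slope 0.079
36 85 10 u med 37.5 v -26.7..6.9 slope 0.071
36 100 7 u med 36.9 v -26.5..6.2 slope 0.097
36 112 132 u med 36.8 v -26.4..23.1 slope 0.030
-12 70 45 u med -9.0 v -26.1..23.1 slope 0.022
-12 85 42 u med -9.0 v -26.1..23.6 slope 0.019
-12 100 44 u med -9.0 v -25.9..24.3 slope 0.023
-12 112 114 u med -10.7 v -26.1..23.3 slope -0.008
-36 70 59 u med -33.1 v -25.7..24.2 slope 0.030
-36 85 68 u med -32.9 v -25.8..23.6 slope 0.030
-36 100 59 u med -33.1 v -25.8..23.6 slope 0.027
-36 112 131 u med -34.7 v -25.6..24.1 slope 0.017
rim [584.2452686   11.78781811  47.31330745] 61.31487696400407 518
strap 792 ((581.2562866210938, 22.888988494873047), (169.9771728515625, 74.56822204589844), 14.184016227722168) ang -165.89029303605452
(np.float64(13.25324179251642), np.float64(14.0), array([62., 62., 58., 44., 35., 22., 15., 20., 33., 55., 57., 58., 58.,
       59., 59., 59., 59., 59., 59., 58., 58., 57., 56., 55., 44., 34.,
       24., 24., 24., 28., 38., 48., 54., 55., 55., 56., 56., 57., 57.,
       56., 56., 56., 55., 54., 53., 51., 43., 29., 26., 24., 32., 39.,
       46., 55., 56., 57., 58., 58., 58., 59., 59., 59., 58., 58., 58.,
       57., 56., 54., 45., 25., 16., 34., 39., 45., 61., 62., 62.])) [(np.float64(13.17), np.float64(14.5)), (np.float64(13.14), np.float64(13.5)), (np.float64(13.12), np.float64(15.0)), (np.float64(12.86), np.float64(15.5))]
cover [ 473.26802447 -223.98074052   44.84935457] ((472.0541076660156, -225.15719604492188), 61.389129638671875)
grip ((471.6917724609375, -225.9501190185547), (72.68354797363281, 15.912400245666504), 70.29383087158203) 125.64001751195576
```

Call:
servo_tool --rows '[[[0.164, 0.831, -0.5], -0.011], [[0.164, 0.831, -0.8], -0.011], [[0.164, 0.831, -1], -0.011], [[0.164, 0.831, -1], -0.011], [[0.164, 0.831, -1], -0.011], [[0.164, 0.831, -1], -0.011]]' --jaw -1 --force 25

```text
time: 3.25
tool_pos: [500.1, 250.0, 233.8]
tool_rot: [0.699, 0.119, -0.695, 0.121]
wrist_force: [0.2, 0.4, 0.1]
width: 85.5
```

```bash
cat > look.py <<'E'
import sys
from h import *
from scipy.spatial.transform import Rotation as Ro
s=env.get_state();R=Ro.from_quat(s["tool_rot"]).as_matrix()
print(s["time"],s["tool_pos"].round(1),"yaw y %.2f"%np.degrees(np.arctan2(R[1,1],R[0,1])),s["wrist_force"].round(1),s["moment"].round(2),s["width"])
if len(sys.argv)>1:
    im,d,p=shot("wrist");cv2.imwrite(f"pics/{sys.argv[1]}.png",im);np.savez(f"{sys.argv[1]}.npz",d=d,im=im,**{k:np.array(v) for k,v in p.items()})
E
python3 look.py w2; python3 - <<'E'
from fit import *
im,X=load("w2.npz")
a=np.radians(19.5);ex=np.array([np.cos(a),np.sin(a)]);ey=np.array([-ex[1],ex[0]])
c0=np.array([466.3,239.4]);P=near(X,c0,75);r=P[(P[:,2]>55)&(P[:,2]<68)];print(cv2.minAreaRect(r[:,:2].astype(np.float32)),len(r))
t=P[P[:,2]>112];t=t[t[:,2]<125];u=(t[:,:2]-c0)@ex;v=(t[:,:2]-c0)@ey
for k in(36,-12,-36):
    m=abs(u-k)<8
    if m.sum()>9: print(k,m.sum(),np.median(u[m]),v[m].min(),v[m].max(),np.polyfit(v[m],u[m],1)[0])
E
```

```text
3.25 [500.1 250.  233.8] yaw y -70.42 [0.2 0.4 0.1] [ 0.01 -0.03 -0.04] 85.53496510415657
((466.7352600097656, 239.6160888671875), (102.85034942626953, 65.7746810913086), 19.410186767578125) 2246
36 328 36.38275707728299 -24.749449162684634 24.515294788458007 0.020382893296398398
-12 334 -11.11680650894993 -24.72605626558185 25.048239023231687 -0.015211790156843102
-36 341 -35.06222587063075 -24.601005225056827 24.54479748205806 0.00406478008167714
```

View pics/w2.png

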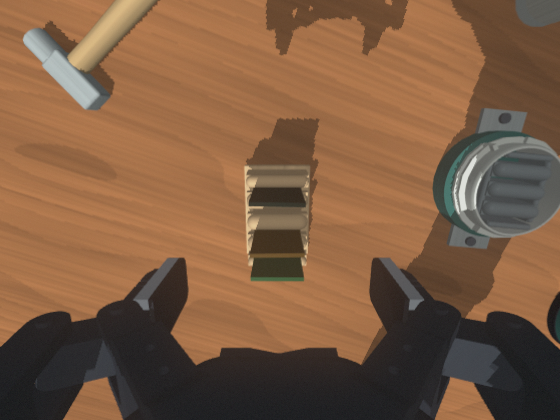

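The rack sits squarely between the fingers, and the glass positions agree to within about 1 mm. I'll descend on the far glass, grip it and lift it.

Call:
servo_tool --rows '[[[0.003, 0.01, -0.3], 0], [[0.003, 0.01, -0.6], 0], [[0.003, 0.01, -0.8], 0], [[0.003, 0.01, -1], 0], [[0.003, 0.01, -1], 0], [[0.003, 0.01, -1], 0]]'

```text
time: 3.9
tool_pos: [502.6, 250.9, 87.2]
tool_rot: [0.7, 0.118, -0.694, 0.12]
wrist_force: [-0.3, 0.6, 0.2]
width: 85.4
```

Call:
servo_tool --rows '[[[0, 0, 0], 0], [[0, 0, 0], 0], [[0, 0, 0], 0], [[0, 0, 0], 0], [[0, 0, 0], 0], [[0, 0, 0], 0], [[0, 0, 0], 0], [[0, 0, 0], 0], [[0, 0, 0], 0], [[0, 0, 0], 0], [[0, 0, 0], 0], [[0, 0, 0], 0]]' --jaw 1 --force 25

```text
time: 5.1
tool_pos: [503.9, 251.6, 89.0]
tool_rot: [0.702, 0.119, -0.692, 0.12]
wrist_force: [0.8, -0.6, 8.3]
width: 49.4
```

Call:
servo_tool --rows '[[[0, 0, 0.05], 0], [[0, 0, 0.15], 0], [[0, 0, 0.3], 0], [[0, 0, 0.5], 0], [[0, 0, 0.7], 0], [[0, 0, 0.9], 0], [[0, 0, 1], 0], [[0, 0, 1], 0], [[0, 0, 1], 0]]'

```text
time: 6.0
tool_pos: [503.8, 251.5, 239.1]
tool_rot: [0.702, 0.118, -0.692, 0.12]
wrist_force: [-0.5, 0.0, -0.0]
width: 48.9
```

```bash
python3 look.py w3; python3 - <<'E'
from fit import *
im,X=load("w3.npz")
s=env.get_state();t=s["tool_pos"]
P=near(X,t,60);P=P[(P[:,2]>110)];print(len(P),P.min(0),P.max(0))
P=near(X,(584,12),75);r=P[(P[:,2]>58.5)&(P[:,2]<66)]
if len(r)>50:
    for _ in range(3):
        q=circ(r,48); d=np.hypot(*(r[:,:2]-q[:2]).T); r=r[(d>43)&(d<53)]
    print("rim",q,len(r))
E
```

```text
6.0 [503.8 251.5 239.1] yaw y -70.57 [-0.5  0.  -0. ] [ 0.05 -0.01 -0.01] 48.93447692275471
59062 [473.08050138 193.8954699  160.59320114] [534.39228053 310.5643281  341.92686102]
rim [584.14756787  10.60932717  47.1728161 ] 522
```

View pics/w3.png

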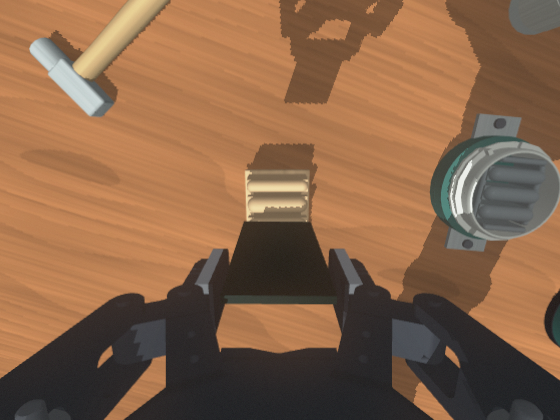

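```bash
cat > glass.py <<'E'
import sys
from fit import *
from scipy.spatial.transform import Rotation as Ro
z=dict(np.load(sys.argv[1]));im=z["im"];X=cloud(z["d"],z)
s=env.get_state();R=Ro.from_quat(s["tool_rot"]).as_matrix();t=s["tool_pos"]
L=(X.reshape(-1,3)-t)@R   # tool frame: x down, y jaw, z back
m=(abs(L[:,1])<20)&(L[:,0]>-25)&(L[:,0]<90)&(abs(L[:,2])<25);Q=L[m]
c=np.polyfit(Q[:,0],Q[:,2],1);m=abs(np.polyval(c,Q[:,0])-Q[:,2])<2;c=np.polyfit(Q[m,0],Q[m,2],1)
e=L[(abs(L[:,2]-np.polyval(c,L[:,0]))<3)&(L[:,0]>25)&(L[:,0]<95)]
print("pts",m.sum(),"slope %.3f"%c[0],"x range",Q[m,0].min(),Q[m,0].max(),"y",e[:,1].min(),e[:,1].max())
xb=np.percentile(Q[m,0],99.8);zb=np.polyval(c,xb)
B=t+R@np.array([xb,0.5*(e[:,1].min()+e[:,1].max()),zb]); n=R[:,2]*np.array([1,1,0]);n/=np.linalg.norm(n)
a=np.polyval(c,xb-100);T=t+R@np.array([xb-100,0,a])
print("bottom centre (mid thickness) ",(B+2*n).round(1),"lean along -n per 100mm:",((T-B)@n).round(2),"tool down axis",R[:,0].round(4),"n",n.round(3))
E
python3 glass.py w3.npz
```

```text
pts 5070 slope 0.008 x range -24.99712578932576 77.32487794508374 y -26.522007699474262 23.897036503985344
bottom centre (mid thickness)  [500.1 251.  162.5] lean along -n per 100mm: 0.34 tool down axis [ 1.240e-02 -7.000e-04 -9.999e-01] n [-0.943 -0.333 -0.   ]
```

Call:
servo_tool --rows '[[[0.2, -0.3, 0.05], -0.02], [[0.4, -0.6, 0.05], -0.04], [[0.6, -0.9, 0.05], -0.058], [[0.76, -1, 0.05], -0.058], [[0.76, -1, 0.05], -0.058], [[0.76, -1, 0.05], -0.058]]'

```text
time: 6.65
tool_pos: [617.2, 100.3, 244.0]
tool_rot: [0.705, 0.086, -0.699, 0.088]
wrist_force: [-0.4, 0.3, -0.6]
width: 49.3
```

Call:
servo_tool --rows '[[[0, -0.3, 0], 0], [[0, -0.549, 0], 0], [[0, -0.549, 0], 0], [[0, -0.549, 0], 0], [[0, -0.549, 0], 0], [[0, -0.549, 0], 0]]'

```text
time: 7.25
tool_pos: [616.8, 20.3, 244.1]
tool_rot: [0.705, 0.087, -0.698, 0.089]
wrist_force: [-0.6, -0.0, -0.7]
width: 49.1
```

```bash
python3 look.py w4; python3 glass.py w4.npz; cat > pot.py <<'E'
import sys
from fit import *
im,X=load(sys.argv[1])
P=near(X,(583.5,11.5),75);r=P[(P[:,2]>58.5)&(P[:,2]<66)]
for _ in range(4):
    q=circ(r,48); d=np.hypot(*(r[:,:2]-q[:2]).T); r=r[(d>43)&(d<53)]
print("rim",q,len(r))
c=np.array([583.6,11.2]);al=P;d=np.hypot(*(al[:,:2]-c).T)
i=al[(d<44)&(al[:,2]<66)];b=[]
for A in np.arange(11,18,.25):
    e=np.array([np.cos(np.radians(A)),np.sin(np.radians(A))]);f=np.array([-e[1],e[0]]);w=(i[:,:2]-c)@e
    h=np.array([np.mean(np.r_[i[abs(w-x)<0.7][:,2]]) if (abs(w-x)<.7).sum()>5 else np.nan for x in np.arange(-42,43,1.)]);b.append((np.nanstd(h),A,h))
b.sort(key=lambda x:-x[0]);print("ang",[x[1] for x in b[:4]]);h=b[0][2];x=np.arange(-42,43,1.)
for s in(-31.5,-10.5,10.5,31.5):
    m=abs(x-s)<8;print(s,list(zip(x[m].astype(int),np.nan_to_num(h[m]).round().astype(int))))
E
python3 pot.py w4.npz
```

```text
7.25 [616.8  20.3 244.1] yaw y -75.71 [-0.6 -0.  -0.7] [-0.09  0.03  0.04] 49.05328887033414
pts 5157 slope 0.010 x range -24.989504652357788 78.11217398596276 y -27.05365842373632 23.400216018759835
bottom centre (mid thickness)  [612.6  20.4 166.9] lean along -n per 100mm: -0.11 tool down axis [ 0.0093 -0.0013 -1.    ] n [-0.969 -0.246 -0.   ]
rim [587.41859458  11.63739639  46.90306118] 136
ang [np.float64(12.0), np.float64(14.75), np.float64(13.5), np.float64(14.0)]
-31.5 [(np.int64(-39), np.int64(0)), (np.int64(-38), np.int64(0)), (np.int64(-37), np.int64(0)), (np.int64(-36), np.int64(0)), (np.int64(-35), np.int64(0)), (np.int64(-34), np.int64(0)), (np.int64(-33), np.int64(0)), (np.int64(-32), np.int64(0)), (np.int64(-31), np.int64(0)), (np.int64(-30), np.int64(0)), (np.int64(-29), np.int64(0)), (np.int64(-28), np.int64(0)), (np.int64(-27), np.int64(0)), (np.int64(-26), np.int64(0)), (np.int64(-25), np.int64(0)), (np.int64(-24), np.int64(0))]
-10.5 [(np.int64(-18), np.int64(0)), (np.int64(-17), np.int64(0)), (np.int64(-16), np.int64(12)), (np.int64(-15), np.int64(11)), (np.int64
[... 620 characters left out ...]
2)), (np.int64(12), np.int64(35)), (np.int64(13), np.int64(34)), (np.int64(14), np.int64(36)), (np.int64(15), np.int64(49)), (np.int64(16), np.int64(53)), (np.int64(17), np.int64(54)), (np.int64(18), np.int64(56))]
31.5 [(np.int64(24), np.int64(60)), (np.int64(25), np.int64(60)), (np.int64(26), np.int64(59)), (np.int64(27), np.int64(58)), (np.int64(28), np.int64(51)), (np.int64(29), np.int64(48)), (np.int64(30), np.int64(45)), (np.int64(31), np.int64(46)), (np.int64(32), np.int64(46)), (np.int64(33), np.int64(46)), (np.int64(34), np.int64(58)), (np.int64(35), np.int64(60)), (np.int64(36), np.int64(61)), (np.int64(37), np.int64(62)), (np.int64(38), np.int64(62)), (np.int64(39), np.int64(61))]
```

View pics/w4.png

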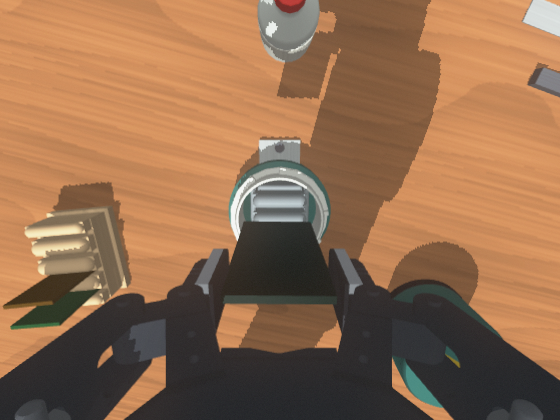

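Call:
servo_tool --rows '[[[0.008, -0.01, -0.1], 0], [[0.008, -0.01, -0.25], 0], [[0.008, -0.01, -0.4], 0], [[0.008, -0.01, -0.55], 0], [[0.008, -0.01, -0.65], 0], [[0.008, -0.01, -0.72], 0], [[0.008, -0.01, -0.76], 0], [[0.008, -0.01, -0.8], 0], [[0.008, -0.01, -0.84], 0], [[0.008, -0.01, -0.84], 0]]'

```text
time: 8.3
tool_pos: [617.9, 18.3, 117.6]
tool_rot: [0.705, 0.087, -0.699, 0.089]
wrist_force: [1.1, -0.1, -0.5]
width: 49.1
```

```bash
python3 look.py
```

```text
8.3 [617.9  18.3 117.6] yaw y -75.74 [ 1.1 -0.1 -0.5] [-0.02 -0.02 -0.02] 49.0949064445504
```

Call:
servo_tool --rows '[[[0, 0, -0.04], 0], [[0, 0, -0.08], 0], [[0, 0, -0.12], 0], [[0, 0, -0.15], 0], [[0, 0, -0.17], 0], [[0, 0, -0.185], 0], [[0, 0, -0.185], 0], [[0, 0, -0.185], 0]]'

```text
time: 9.1
tool_pos: [618.0, 18.4, 89.9]
tool_rot: [0.705, 0.087, -0.699, 0.089]
wrist_force: [0.4, 0.2, -1.0]
width: 49.0
```

```bash
python3 look.py
```

```text
9.1 [618.   18.4  89.9] yaw y -75.74 [ 0.4  0.2 -1. ] [ 0.    0.02 -0.01] 48.99782870717246
```

Call:
servo_tool --rows '[[[0, 0, -0.01], 0], [[0, 0, -0.015], 0], [[0, 0, -0.015], 0], [[0, 0, -0.015], 0]]'

```text
time: 9.5
tool_pos: [618.8, 18.7, 89.1]
tool_rot: [0.705, 0.087, -0.698, 0.089]
wrist_force: [-1.9, 1.2, 8.9]
width: 49.3
```

Call:
servo_tool --rows '[[[0, 0, 0], 0], [[0, 0, 0], 0], [[0, 0, 0], 0], [[0, 0, 0], 0], [[0, 0, 0], 0], [[0, 0, 0], 0], [[0, 0, 0], 0], [[0, 0, 0], 0]]' --jaw -1

```text
time: 10.3
tool_pos: [618.8, 18.6, 89.1]
tool_rot: [0.705, 0.087, -0.698, 0.089]
wrist_force: [-0.4, 0.9, -0.4]
width: 84.9
```

Call:
servo_tool --rows '[[[0, 0, 0.2], 0], [[0, 0, 0.4], 0], [[0, 0, 0.6], 0], [[0, 0, 0.8], 0], [[0, 0, 1], 0], [[0, 0, 1], 0], [[0, 0, 1], 0]]'

```text
time: 11.0
tool_pos: [619.1, 18.7, 239.6]
tool_rot: [0.706, 0.087, -0.697, 0.089]
wrist_force: [0.2, 0.2, 0.2]
width: 85.4
```

```bash
python3 look.py w5; python3 - <<'E'
from fit import *
im,X=load("w5.npz");P=near(X,(583.6,11.2),60);P=P[(P[:,2]>70)&(P[:,2]<130)];print(len(P),np.percentile(P[:,2],[50,99]) if len(P) else 0, P.mean(0))
P=P[P[:,2]>np.percentile(P[:,2],97)-6];print(P.mean(0),cv2.minAreaRect(P[:,:2].astype(np.float32)))
E
```

```text
11.0 [619.1  18.7 239.6] yaw y -75.74 [0.2 0.2 0.2] [-0.    0.04 -0.03] 85.41334224636901
843 [105.62048346 118.05225587] [615.18497666  19.07584118 101.39930508]
[614.24768753  18.84047523 116.24044288] ((614.0455932617188, 18.744441986083984), (4.483844757080078, 48.87129592895508), 14.196428298950195)
```

View pics/w5.png

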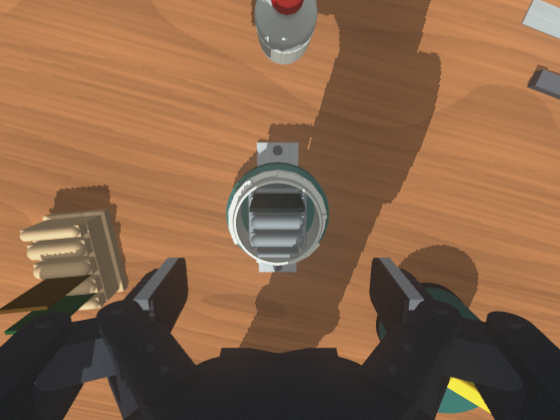

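The first glass is seated: its top is at (614.1, 18.8, 117), matching slot 3. The brown one is next.

Call:
servo_tool --rows '[[[-0.3, 0.3, 0], 0.02], [[-0.6, 0.6, 0], 0.04], [[-0.9, 0.9, 0], 0.058], [[-1, 1, 0], 0.058], [[-1, 1, 0], 0.058], [[-1, 1, 0], 0.058]]'

```text
time: 11.65
tool_pos: [466.6, 170.0, 237.8]
tool_rot: [0.7, 0.12, -0.693, 0.122]
wrist_force: [0.6, -0.9, 0.3]
width: 85.6
```

Call:
servo_tool --rows '[[[-0.1, 0.3, 0], 0], [[-0.1, 0.447, -0.1], 0], [[-0.1, 0.447, -0.1], 0], [[-0.1, 0.447, -0.1], 0], [[-0.1, 0.447, -0.1], 0]]'

```text
time: 12.15
tool_pos: [452.6, 235.1, 222.5]
tool_rot: [0.7, 0.119, -0.694, 0.121]
wrist_force: [-0.1, -0.7, 0.2]
width: 85.2
```

```bash
python3 look.py w6; python3 - <<'E'
from fit import *
im,X=load("w6.npz")
a=np.radians(19.5);ex=np.array([np.cos(a),np.sin(a)]);ey=np.array([-ex[1],ex[0]])
c0=np.array([466.3,239.4]);P=near(X,c0,75)
t=P[P[:,2]>110];t=t[t[:,2]<125];u=(t[:,:2]-c0)@ex;v=(t[:,:2]-c0)@ey
for k in(-12,-36):
    m=abs(u-k)<8
    if m.sum()>9: print(k,m.sum(),c0+ex*np.median(u[m])+ey*(v[m].min()+v[m].max())/2,v[m].min(),v[m].max(),np.polyfit(v[m],u[m],1)[0])
E
```

```text
12.15 [452.6 235.1 222.5] yaw y -70.43 [-0.1 -0.7  0.2] [0.03 0.03 0.01] 85.21903794857501
-12 390 [455.45827361 235.63108846] -24.425787953853018 24.55840843884773 -0.015365676250730825
-36 419 [432.89571609 227.67952271] -24.823377307207554 25.028119115875207 0.00492613351133177
```

Call:
servo_tool --rows '[[[0.01, 0.003, -0.3], 0], [[0.01, 0.003, -0.6], 0], [[0.01, 0.003, -0.8], 0], [[0.01, 0.003, -0.89], 0], [[0.01, 0.003, -0.89], 0], [[0.01, 0.003, -0.89], 0]]'

```text
time: 12.8
tool_pos: [455.0, 236.0, 90.4]
tool_rot: [0.7, 0.119, -0.693, 0.121]
wrist_force: [-0.3, 0.0, 0.9]
width: 85.6
```

Call:
servo_tool --rows '[[[0, 0, 0], 0], [[0, 0, 0], 0], [[0, 0, 0], 0], [[0, 0, 0], 0], [[0, 0, 0], 0], [[0, 0, 0], 0], [[0, 0, 0], 0], [[0, 0, 0], 0], [[0, 0, 0], 0], [[0, 0, 0], 0]]' --jaw 1 --force 25

```text
time: 13.8
tool_pos: [456.0, 236.4, 91.7]
tool_rot: [0.701, 0.119, -0.692, 0.121]
wrist_force: [-0.2, -1.0, 7.6]
width: 49.2
```

Call:
servo_tool --rows '[[[0, 0, 0.05], 0], [[0, 0, 0.15], 0], [[0, 0, 0.3], 0], [[0, 0, 0.5], 0], [[0, 0, 0.7], 0], [[0, 0, 0.9], 0], [[0, 0, 1], 0], [[0, 0, 1], 0], [[0, 0, 1], 0]]'

```text
time: 14.7
tool_pos: [455.9, 236.2, 241.7]
tool_rot: [0.701, 0.119, -0.692, 0.121]
wrist_force: [0.3, -0.6, -0.9]
width: 49.1
```

```bash
python3 look.py w7; python3 glass.py w7.npz
```

```text
14.7 [455.9 236.2 241.7] yaw y -70.48 [ 0.3 -0.6 -0.9] [0.01 0.02 0.  ] 49.10455829577313
pts 5051 slope 0.008 x range -24.992410869016076 80.29655261552587 y -25.396154499142334 24.81794942928272
bottom centre (mid thickness)  [454.7 235.6 162. ] lean along -n per 100mm: 0.32 tool down axis [ 1.210e-02 -8.000e-04 -9.999e-01] n [-0.943 -0.334 -0.   ]
```

Call:
servo_tool --rows '[[[0.2, -0.3, 0.05], -0.02], [[0.4, -0.6, 0.05], -0.04], [[0.6, -0.9, 0.05], -0.059], [[0.79, -1, 0.05], -0.059], [[0.79, -1, 0.05], -0.059], [[0.79, -1, 0.05], -0.059]]'

```text
time: 15.35
tool_pos: [573.8, 85.2, 246.8]
tool_rot: [0.705, 0.086, -0.699, 0.088]
wrist_force: [-0.2, 0.1, -0.6]
width: 49.1
```

Call:
servo_tool --rows '[[[0, -0.3, 0], 0], [[0, -0.515, 0], 0], [[0, -0.515, 0], 0], [[0, -0.515, 0], 0], [[0, -0.515, 0], 0], [[0, -0.515, 0], 0]]'

```text
time: 15.95
tool_pos: [573.4, 10.0, 246.8]
tool_rot: [0.705, 0.087, -0.699, 0.089]
wrist_force: [0.2, 0.5, -0.3]
width: 49.2
```

```bash
python3 look.py w8; python3 glass.py w8.npz
```

```text
15.95 [573.4  10.  246.8] yaw y -75.72 [ 0.2  0.5 -0.3] [ 0.01  0.02 -0.02] 49.20815347312281
pts 5220 slope 0.008 x range -24.99826961384398 81.01742038929676 y -25.630963646732287 24.421951370452245
bottom centre (mid thickness)  [571.8   9.6 166.9] lean along -n per 100mm: 0.02 tool down axis [ 0.0089 -0.0013 -1.    ] n [-0.969 -0.246 -0.   ]
```

Call:
servo_tool --rows '[[[0.01, -0.008, -0.1], 0], [[0.01, -0.008, -0.25], 0], [[0.01, -0.008, -0.4], 0], [[0.01, -0.008, -0.55], 0], [[0.01, -0.008, -0.65], 0], [[0.01, -0.008, -0.72], 0], [[0.01, -0.008, -0.76], 0], [[0.01, -0.008, -0.8], 0], [[0.01, -0.008, -0.84], 0], [[0.01, -0.008, -0.84], 0]]'

```text
time: 17.0
tool_pos: [574.8, 8.5, 120.4]
tool_rot: [0.705, 0.087, -0.699, 0.089]
wrist_force: [-0.3, -0.2, -1.1]
width: 49.3
```

```bash
python3 look.py
```

```text
17.0 [574.8   8.5 120.4] yaw y -75.74 [-0.3 -0.2 -1.1] [-0.02  0.02 -0.01] 49.2661119317803
```

Call:
servo_tool --rows '[[[0, 0, -0.04], 0], [[0, 0, -0.08], 0], [[0, 0, -0.12], 0], [[0, 0, -0.15], 0], [[0, 0, -0.18], 0], [[0, 0, -0.195], 0], [[0, 0, -0.2], 0], [[0, 0, -0.2], 0], [[0, 0, -0.2], 0]]'

```text
time: 17.9
tool_pos: [576.0, 8.7, 91.6]
tool_rot: [0.705, 0.087, -0.698, 0.089]
wrist_force: [-1.3, -0.6, 8.2]
width: 49.4
```

```bash
python3 look.py
```

```text
17.9 [576.    8.7  91.6] yaw y -75.74 [-1.3 -0.6  8.2] [0.05 0.33 0.05] 49.40378969933225
```

Same depth and floor contact as the first glass. I'll release it and go for the green one.

Call:
servo_tool --rows '[[[0, 0, 0], 0], [[0, 0, 0], 0], [[0, 0, 0], 0], [[0, 0, 0], 0], [[0, 0, 0], 0], [[0, 0, 0], 0], [[0, 0, 0], 0], [[0, 0, 0], 0]]' --jaw -1

```text
time: 18.7
tool_pos: [576.0, 8.7, 91.6]
tool_rot: [0.705, 0.087, -0.698, 0.089]
wrist_force: [0.2, -0.0, 0.3]
width: 85.0
```

Call:
servo_tool --rows '[[[0, 0, 0.2], 0], [[0, 0, 0.4], 0], [[0, 0, 0.6], 0], [[0, 0, 0.8], 0], [[0, 0, 1], 0], [[0, 0, 1], 0], [[0, 0, 1], 0]]'

```text
time: 19.4
tool_pos: [576.2, 8.7, 242.1]
tool_rot: [0.706, 0.087, -0.697, 0.089]
wrist_force: [-0.1, -0.2, -0.2]
width: 85.3
```

```bash
cat > tops.py <<'E'
import sys
from fit import *
im,X=load(sys.argv[1]);P=near(X,(583.6,11.1),60);P=P[(P[:,2]>108)&(P[:,2]<130)]
a=np.radians(14.2);e=np.array([np.cos(a),np.sin(a)]);f=np.array([-e[1],e[0]]);u=(P[:,:2]-[583.6,11.1])@e;v=(P[:,:2]-[583.6,11.1])@f
for s in(-31.5,-10.5,10.5,31.5):
    m=abs(u-s)<8
    if m.sum()>15: print("slot",s,m.sum(),"u %.1f v %.1f..%.1f z %.1f"%(np.median(u[m]),v[m].min(),v[m].max(),np.median(P[m,2])))
E
python3 look.py w9; python3 tops.py w9.npz
```

```text
19.4 [576.2   8.7 242.1] yaw y -75.75 [-0.1 -0.2 -0.2] [-0.01  0.04 -0.01] 85.25351882290401
slot -10.5 352 u -9.4 v -25.4..24.2 z 116.3
slot 31.5 285 u 31.5 v -24.4..24.4 z 116.7
```

Call:
servo_tool --rows '[[[-0.3, 0.3, 0], 0.02], [[-0.6, 0.6, 0], 0.04], [[-0.9, 0.9, 0], 0.058], [[-0.965, 1, 0], 0.058], [[-0.965, 1, 0], 0.058], [[-0.965, 1, 0], 0.058]]'

```text
time: 20.05
tool_pos: [429.3, 159.6, 240.4]
tool_rot: [0.7, 0.12, -0.694, 0.122]
wrist_force: [0.6, -0.3, 0.0]
width: 85.3
```

Call:
servo_tool --rows '[[[0, 0.3, 0], 0], [[0, 0.457, -0.1], 0], [[0, 0.457, -0.1], 0], [[0, 0.457, -0.1], 0], [[0, 0.457, -0.1], 0]]'

```text
time: 20.55
tool_pos: [430.2, 226.4, 225.0]
tool_rot: [0.7, 0.119, -0.694, 0.121]
wrist_force: [-0.1, -0.4, 0.0]
width: 85.3
```

```bash
python3 look.py
```

```text
20.55 [430.2 226.4 225. ] yaw y -70.45 [-0.1 -0.4  0. ] [-0.08  0.02  0.03] 85.26092029906712
```

Call:
servo_tool --rows '[[[0.009, 0.007, -0.3], 0], [[0.009, 0.007, -0.6], 0], [[0.009, 0.007, -0.8], 0], [[0.009, 0.007, -0.9], 0], [[0.009, 0.007, -0.9], 0], [[0.009, 0.007, -0.9], 0]]'

```text
time: 21.15
tool_pos: [432.2, 226.8, 90.5]
tool_rot: [0.7, 0.118, -0.694, 0.121]
wrist_force: [0.2, 1.0, 1.1]
width: 85.5
```

Call:
servo_tool --rows '[[[0, 0, 0], 0], [[0, 0, 0], 0], [[0, 0, 0], 0], [[0, 0, 0], 0], [[0, 0, 0], 0], [[0, 0, 0], 0], [[0, 0, 0], 0], [[0, 0, 0], 0], [[0, 0, 0], 0], [[0, 0, 0], 0]]' --jaw 1 --force 25

```text
time: 22.15
tool_pos: [433.2, 227.1, 91.6]
tool_rot: [0.701, 0.118, -0.693, 0.121]
wrist_force: [-0.2, -1.3, 6.5]
width: 49.2
```

Call:
servo_tool --rows '[[[0, 0, 0.05], 0], [[0, 0, 0.15], 0], [[0, 0, 0.3], 0], [[0, 0, 0.5], 0], [[0, 0, 0.7], 0], [[0, 0, 0.9], 0], [[0, 0, 1], 0], [[0, 0, 1], 0], [[0, 0, 1], 0]]'

```text
time: 23.05
tool_pos: [433.0, 226.9, 241.7]
tool_rot: [0.701, 0.118, -0.693, 0.121]
wrist_force: [-0.1, -0.9, -1.8]
width: 49.2
```

```bash
python3 look.py w10; python3 glass.py w10.npz
```

```text
23.05 [433.  226.9 241.7] yaw y -70.55 [-0.1 -0.9 -1.8] [-0.01 -0.04  0.07] 49.24133621450181
pts 5039 slope 0.006 x range -24.999287899878663 79.6722189228426 y -26.15223842329033 23.941656504439365
bottom centre (mid thickness)  [432.2 227.2 162.3] lean along -n per 100mm: 0.31 tool down axis [ 0.0104 -0.0023 -0.9999] n [-0.943 -0.333 -0.   ]
```

Call:
servo_tool --rows '[[[0.2, -0.3, 0.05], -0.02], [[0.4, -0.6, 0.05], -0.04], [[0.6, -0.9, 0.05], -0.058], [[0.81, -1, 0.05], -0.058], [[0.81, -1, 0.05], -0.058], [[0.81, -1, 0.05], -0.058]]'

```text
time: 23.7
tool_pos: [553.9, 76.0, 246.8]
tool_rot: [0.704, 0.086, -0.699, 0.088]
wrist_force: [-0.8, 0.6, -1.0]
width: 49.1
```

Call:
servo_tool --rows '[[[0, -0.3, 0], 0], [[0, -0.5, 0], 0], [[0, -0.5, 0], 0], [[0, -0.5, 0], 0], [[0, -0.5, 0], 0], [[0, -0.5, 0], 0]]'

```text
time: 24.3
tool_pos: [553.6, 2.9, 246.8]
tool_rot: [0.704, 0.087, -0.699, 0.089]
wrist_force: [-1.0, 0.3, -0.8]
width: 49.3
```

```bash
python3 look.py w11; python3 glass.py w11.npz
```

```text
24.3 [553.6   2.9 246.8] yaw y -75.69 [-1.   0.3 -0.8] [-0.01  0.05 -0.03] 49.30113933608057
pts 5239 slope 0.006 x range -24.999997732665474 81.21973851057002 y -26.285572215172166 23.90670577930057
bottom centre (mid thickness)  [552.4   3.2 167.2] lean along -n per 100mm: 0.01 tool down axis [ 0.0071 -0.0025 -1.    ] n [-0.969 -0.247 -0.   ]
```

Call:
servo_tool --rows '[[[0.003, 0.002, -0.1], 0], [[0.003, 0.002, -0.25], 0], [[0.003, 0.002, -0.4], 0], [[0.003, 0.002, -0.55], 0], [[0.003, 0.002, -0.65], 0], [[0.003, 0.002, -0.72], 0], [[0.003, 0.002, -0.76], 0], [[0.003, 0.002, -0.8], 0], [[0.003, 0.002, -0.84], 0], [[0.003, 0.002, -0.84], 0]]'

```text
time: 25.35
tool_pos: [553.9, 2.9, 120.4]
tool_rot: [0.704, 0.087, -0.699, 0.089]
wrist_force: [0.1, 0.3, -1.3]
width: 49.2
```

```bash
python3 look.py
```

```text
25.35 [553.9   2.9 120.4] yaw y -75.72 [ 0.1  0.3 -1.3] [-0.07 -0.15  0.05] 49.16225500909006
```

Call:
servo_tool --rows '[[[0, 0, -0.04], 0], [[0, 0, -0.08], 0], [[0, 0, -0.12], 0], [[0, 0, -0.15], 0], [[0, 0, -0.18], 0], [[0, 0, -0.195], 0], [[0, 0, -0.2], 0], [[0, 0, -0.2], 0], [[0, 0, -0.2], 0]]'

```text
time: 26.25
tool_pos: [555.1, 3.2, 91.6]
tool_rot: [0.705, 0.087, -0.698, 0.089]
wrist_force: [-0.1, 0.8, 10.7]
width: 48.7
```

```bash
python3 look.py
```

```text
26.25 [555.1   3.2  91.6] yaw y -75.72 [-0.1  0.8 10.7] [-0.03  0.25  0.02] 48.72239866014451
```

Call:
servo_tool --rows '[[[0, 0, 0], 0], [[0, 0, 0], 0], [[0, 0, 0], 0], [[0, 0, 0], 0], [[0, 0, 0], 0], [[0, 0, 0], 0], [[0, 0, 0], 0], [[0, 0, 0], 0]]' --jaw -1

```text
time: 27.05
tool_pos: [555.1, 3.3, 91.6]
tool_rot: [0.705, 0.087, -0.698, 0.089]
wrist_force: [0.4, 0.0, -0.2]
width: 85.4
```

Call:
servo_tool --rows '[[[0, 0, 0.2], 0], [[0, 0, 0.4], 0], [[0, 0, 0.6], 0], [[0, 0, 0.8], 0], [[0, 0, 1], 0], [[0, 0, 1], 0], [[0, 0, 1], 0]]'

```text
time: 27.75
tool_pos: [555.3, 3.2, 242.0]
tool_rot: [0.705, 0.087, -0.698, 0.089]
wrist_force: [0.2, -0.2, 0.2]
width: 85.3
```

Call:
servo_tool --rows '[[[-0.2, -0.3, 0.7], 0], [[-0.4, -0.7, 1], 0], [[-0.6, -1, 1], 0], [[-0.6, -1, 1], 0], [[-0.6, -1, 1], 0], [[-0.6, -1, 1], 0]]'

```text
time: 28.35
tool_pos: [463.8, -151.7, 393.3]
tool_rot: [0.706, 0.083, -0.698, 0.088]
wrist_force: [0.2, -0.2, -1.3]
width: 85.3
```

```bash
python3 look.py w12; python3 tops.py w12.npz; cat > cover.py <<'E'
import sys
from fit import *
im,X=load(sys.argv[1]);z0=float(sys.argv[2]) if len(sys.argv)>2 else 0
hsv=cv2.cvtColor(im,cv2.COLOR_BGR2HSV)
y=(abs(hsv[...,0].astype(int)-26)<6)&(hsv[...,1]>170)&(hsv[...,2]>90)&(X[...,2]>100+z0)&(X[...,2]<150+z0)
P=X[y];print("yellow",y.sum(),np.median(P,0));t=P[P[:,2]>np.percentile(P[:,2],90)-4];print("grip top",cv2.minAreaRect(t[:,:2].astype(np.float32)),np.median(t[:,2]))
g=np.median(t,0);Q=near(X,g,75);Q=Q[abs(Q[:,2]-94-z0)<4];c=cv2.minEnclosingCircle(Q[:,:2].astype(np.float32));print("top disk",c,np.median(Q[:,2]),len(Q))
A=np.c_[Q[:,:2]-g[:2],np.ones(len(Q))];s=np.linalg.lstsq(A,Q[:,2],rcond=None)[0];print("tilt",s.round(4))
E
python3 cover.py w12.npz
```

```text
28.35 [ 463.8 -151.7  393.3] yaw y -76.16 [ 0.2 -0.2 -1.3] [0.   0.01 0.02] 85.33444107689226
slot -31.5 202 u -31.2 v -25.4..24.8 z 116.6
slot -10.5 204 u -11.4 v -26.3..24.1 z 116.5
slot 31.5 260 u 30.0 v -25.4..24.4 z 116.5
yellow 556 [ 513.35855248 -194.60888666  125.62708018]
grip top ((513.1668090820312, -194.95654296875), (67.90602111816406, 14.407716751098633), 70.80848693847656) 125.62971998284911
top disk ((513.5963134765625, -196.24671936035156), 60.67958068847656) 94.25929590433125 5090
tilt [ 3.0000e-04 -9.0000e-04  9.4175e+01]
```

View pics/w12.png

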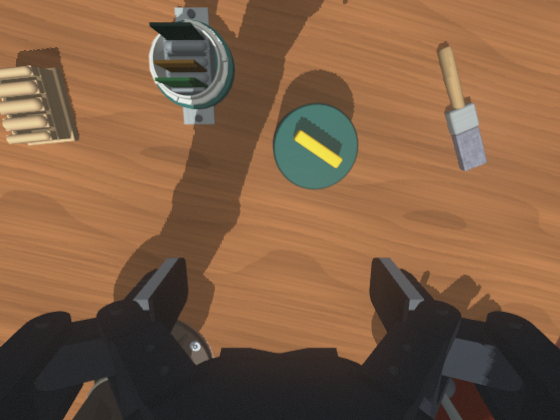

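All three glasses are fully down: tops at 116.5, in slots 0, 1 and 3. The cover has been knocked to (513,-195.5), with its bar at 70.8°. I'll go grip it.

Call:
servo_tool --rows '[[[0.331, -0.291, -0.3], 0.1], [[0.331, -0.291, -0.6], 0.2], [[0.331, -0.291, -0.8], 0.29], [[0.331, -0.291, -0.9], 0.38], [[0.331, -0.291, -0.9], 0.47], [[0.331, -0.291, -0.9], 0.56], [[0.331, -0.291, -0.9], 0.633], [[0.331, -0.291, -0.9], 0.633], [[0.331, -0.291, -0.9], 0.633], [[0.331, -0.291, -0.9], 0.633]]'

```text
time: 29.4
tool_pos: [514.1, -192.0, 256.4]
tool_rot: [0.58, 0.411, -0.572, 0.409]
wrist_force: [-0.9, 0.1, 0.4]
width: 85.5
```

```bash
python3 look.py w13; python3 cover.py w13.npz; python3 -c "
from h import *
print(env.get_state()['q'].round(2))"
```

```text
29.4 [ 514.1 -192.   256.4] yaw y -19.13 [-0.9  0.1  0.4] [-0.02  0.01  0.02] 85.45162329209529
yellow 1002 [ 514.75001592 -190.6622157   125.64152631]
grip top ((513.2720947265625, -195.55059814453125), (67.85315704345703, 14.182097434997559), 70.52847290039062) 125.64591766255629
top disk ((513.2076416015625, -195.81613159179688), 60.85245895385742) 94.283953041708 9321
tilt [ 0.00000e+00 -1.80000e-03  9.41928e+01]
[ 0.71  0.35 -0.59  1.69  0.2   1.15 -0.26]
```

Call:
servo_tool --rows '[[[-0.005, -0.024, -0.2], -0.003], [[-0.005, -0.024, -0.5], -0.003], [[-0.005, -0.024, -0.75], -0.003], [[-0.005, -0.024, -0.9], -0.003], [[-0.005, -0.024, -0.9], -0.003], [[-0.005, -0.024, -0.9], -0.003]]'

```text
time: 30.05
tool_pos: [513.8, -195.5, 122.1]
tool_rot: [0.581, 0.409, -0.573, 0.408]
wrist_force: [-0.2, -0.0, 1.4]
width: 85.5
```

```bash
python3 look.py
```

```text
30.05 [ 513.8 -195.5  122.1] yaw y -19.41 [-0.2 -0.   1.4] [-0.03 -0.03 -0.03] 85.53797150110366
```

Call:
servo_tool --rows '[[[-0.004, 0, -0.05], 0], [[-0.004, 0, -0.1], 0], [[-0.004, 0, -0.15], 0], [[-0.004, 0, -0.15], 0], [[-0.004, 0, -0.15], 0]]'

```text
time: 30.55
tool_pos: [513.1, -195.5, 99.5]
tool_rot: [0.581, 0.409, -0.573, 0.408]
wrist_force: [0.3, -0.1, 0.4]
width: 85.6
```

Call:
servo_tool --rows '[[[0, 0, 0], 0], [[0, 0, 0], 0], [[0, 0, 0], 0], [[0, 0, 0], 0], [[0, 0, 0], 0], [[0, 0, 0], 0], [[0, 0, 0], 0], [[0, 0, 0], 0], [[0, 0, 0], 0], [[0, 0, 0], 0], [[0, 0, 0], 0], [[0, 0, 0], 0]]' --jaw 1 --force 50

```text
time: 31.75
tool_pos: [513.3, -195.5, 99.7]
tool_rot: [0.581, 0.409, -0.573, 0.408]
wrist_force: [0.6, -0.7, 3.1]
width: 15.3
```

```bash
python3 look.py
```

```text
31.75 [ 513.3 -195.5   99.7] yaw y -19.40 [ 0.6 -0.7  3.1] [-0.03 -0.17 -0.03] 15.30225531778793
```

Call:
servo_tool --rows '[[[0, 0, 0.1], 0], [[0, 0, 0.25], 0], [[0, 0, 0.45], 0], [[0, 0, 0.65], 0], [[0, 0, 0.85], 0], [[0, 0, 1], 0], [[0, 0, 1], 0], [[0, 0, 1], 0]]'

```text
time: 32.55
tool_pos: [512.7, -195.6, 248.8]
tool_rot: [0.581, 0.409, -0.573, 0.408]
wrist_force: [-1.0, 0.9, -2.6]
width: 14.9
```

Call:
servo_tool --rows '[[[0.1, 0.1, 0], -0.08], [[0.2, 0.2, 0], -0.16], [[0.3, 0.3, 0], -0.25], [[0.4, 0.4, 0], -0.34], [[0.47, 0.5, 0], -0.43], [[0.47, 0.6, 0], -0.52], [[0.47, 0.69, 0], -0.61], [[0.47, 0.69, 0], -0.7], [[0.47, 0.69, 0], -0.79], [[0.47, 0.69, 0], -0.85], [[0.47, 0.69, 0], -0.85], [[0.47, 0.69, 0], -0.85]]'

```text
time: 33.75
tool_pos: [582.4, -92.0, 247.3]
tool_rot: [0.709, -0.037, -0.704, -0.034]
wrist_force: [0.4, 1.1, -2.5]
width: 14.8
```

Call:
servo_tool --rows '[[[0, 0.2, 0], 0], [[0, 0.4, 0], 0], [[0, 0.6, 0], 0], [[0, 0.69, 0], 0], [[0, 0.69, 0], 0], [[0, 0.69, 0], 0]]'

```text
time: 34.35
tool_pos: [582.3, 10.2, 246.9]
tool_rot: [0.708, -0.037, -0.704, -0.033]
wrist_force: [0.5, -0.7, -2.4]
width: 15.1
```

```bash
python3 look.py w14; python3 cover.py w14.npz 150;  python3 -c "
from h import *
im,d,p=shot('scene');cv2.imwrite('pics/s2.png',im[120:320,200:440])
print(env.get_state()['q'].round(2))"
```

```text
34.35 [582.3  10.2 246.9] yaw y -95.71 [ 0.5 -0.7 -2.4] [ 0.   -0.02  0.01] 15.131281487530599
yellow 2439 [603.25340932   7.98859686 272.80957001]
grip top ((583.107421875, 10.680490493774414), (15.646191596984863, 66.22106170654297), 84.26590728759766) 272.8541934506785
top disk ((581.5787353515625, 10.368343353271484), 59.29812240600586) 241.76778274392638 21485
tilt [-4.300000e-03 -5.000000e-03  2.417715e+02]
[ 0.14  0.38 -0.35  1.64  0.15  1.14 -1.92]
```

View pics/w14.png

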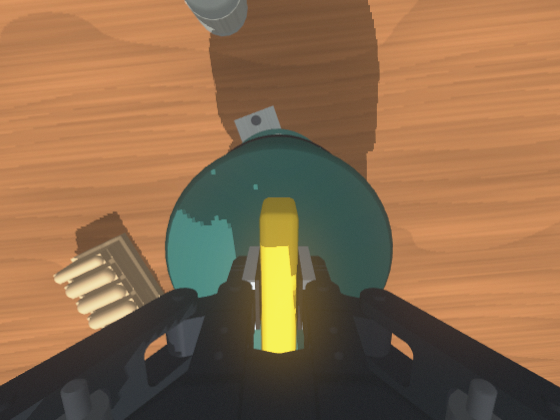

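The cover is over the pot with about 0.3° tilt and an offset of about 1 mm. Lowering it.

Call:
servo_tool --rows '[[[0.007, 0.005, -0.08], 0], [[0.007, 0.005, -0.18], 0], [[0.007, 0.005, -0.28], 0], [[0.007, 0.005, -0.38], 0], [[0.007, 0.005, -0.46], 0], [[0.007, 0.005, -0.54], 0], [[0.007, 0.005, -0.6], 0], [[0.007, 0.005, -0.62], 0], [[0.007, 0.005, -0.62], 0], [[0.007, 0.005, -0.62], 0]]'

```text
time: 35.45
tool_pos: [583.9, 10.2, 154.4]
tool_rot: [0.709, -0.038, -0.704, -0.034]
wrist_force: [1.6, -0.9, -1.6]
width: 15.1
```

```bash
python3 look.py w15; python3 cover.py w15.npz 54
```

```text
35.45 [583.9  10.2 154.4] yaw y -95.83 [ 1.6 -0.9 -1.6] [-0.05 -0.27  0.05] 15.131603978760438
yellow 2333 [604.86846203   7.91769338 180.40635115]
grip top ((584.6531982421875, 10.635300636291504), (15.660388946533203, 65.73947143554688), 84.09423065185547) 180.4284266932003
top disk ((582.4132080078125, 10.499500274658203), 61.125911712646484) 149.3104571832863 22681
tilt [-9.000000e-03 -4.900000e-03  1.491815e+02]
```

Call:
servo_tool --rows '[[[-0.003, 0.004, -0.02], 0], [[-0.003, 0.004, -0.03], 0], [[-0.003, 0.004, -0.04], 0], [[-0.003, 0.004, -0.05], 0], [[-0.003, 0.004, -0.05], 0], [[-0.003, 0.004, -0.05], 0]]'

```text
time: 36.1
tool_pos: [583.7, 10.9, 147.0]
tool_rot: [0.709, -0.038, -0.703, -0.034]
wrist_force: [2.8, 1.9, -3.6]
width: 15.0
```

```bash
python3 look.py w16; python3 cover.py w16.npz 48
```

```text
36.1 [583.7  10.9 147. ] yaw y -95.83 [ 2.8  1.9 -3.6] [ 0.12 -0.93  0.02] 15.023864319427473
yellow 2377 [604.76748204   8.40575668 173.04792955]
grip top ((584.5172729492188, 11.341848373413086), (15.658624649047852, 65.69676971435547), 84.24891662597656) 173.08852829390145
top disk ((582.7457275390625, 11.235519409179688), 60.61945343017578) 142.00124612642904 22506
tilt [-3.900000e-03 -4.400000e-03  1.419138e+02]
```

Call:
servo_tool --rows '[[[0, 0, -0.007], 0], [[0, 0, -0.014], 0], [[0, 0, -0.02], 0], [[0, 0, -0.02], 0], [[0, 0, -0.02], 0]]'

```text
time: 36.65
tool_pos: [584.3, 10.8, 146.1]
tool_rot: [0.71, -0.038, -0.703, -0.034]
wrist_force: [-3.4, -0.9, 16.2]
width: 14.9
```

```bash
python3 look.py w17; python3 cover.py w17.npz 45
```

```text
36.65 [584.3  10.8 146.1] yaw y -95.85 [-3.4 -0.9 16.2] [-0.16  0.63  0.16] 14.945341315478311
yellow 2380 [605.08700755   8.33540091 172.13376476]
grip top ((585.0369262695312, 11.201916694641113), (15.61325454711914, 66.09087371826172), 84.22566223144531) 172.16879764630653
top disk ((583.4635620117188, 11.17607307434082), 61.016395568847656) 141.00815841818022 22680
tilt [-9.600000e-03 -2.900000e-03  1.408742e+02]
```

The cover rests on the ridges with its rim at about 46 mm. I'll loosen the jaws so it can drop freely, then turn it backward.

Call:
servo_tool --rows '[[[0, 0, 0], 0], [[0, 0, 0], 0], [[0, 0, 0], 0], [[0, 0, 0], 0], [[0, 0, 0], 0]]' --jaw 0.54

```text
time: 37.2
tool_pos: [584.1, 10.8, 145.8]
tool_rot: [0.709, -0.038, -0.703, -0.034]
wrist_force: [-0.3, -0.1, -0.7]
width: 19.6
```

```bash
python3 look.py w18; python3 cover.py w18.npz 45
```

```text
37.2 [584.1  10.8 145.8] yaw y -95.84 [-0.3 -0.1 -0.7] [ 0.04  0.03 -0.01] 19.610463772751743
yellow 2337 [604.87623673   7.86521384 172.26305931]
grip top ((585.091552734375, 10.511091232299805), (15.648195266723633, 65.75184631347656), 84.05850219726562) 172.28046769961054
top disk ((582.7399291992188, 10.769105911254883), 61.08946990966797) 141.21001202047216 23034
tilt [-7.100000e-03  2.400000e-03  1.410675e+02]
```

Call:
servo_tool --rows '[[[-0.002, 0.002, 0], 0.06], [[-0.002, 0.002, 0], 0.12], [[-0.002, 0.002, 0], 0.18], [[-0.002, 0.002, 0], 0.24], [[-0.002, 0.002, 0], 0.3], [[-0.002, 0.002, 0], 0.33], [[-0.002, 0.002, 0], 0.33]]'

```text
time: 37.95
tool_pos: [584.4, 11.1, 146.4]
tool_rot: [0.696, 0.145, -0.688, 0.148]
wrist_force: [-0.0, -0.3, 5.1]
width: 19.8
```

```bash
python3 look.py w19; python3 cover.py w19.npz 45
```

```text
37.95 [584.4  11.1 146.4] yaw y -66.13 [-0.  -0.3  5.1] [-0.01 -0.03 -0.13] 19.770499210386863
yellow 3010 [601.71523884  16.78702878 173.36776996]
grip top ((585.5699462890625, 12.19471549987793), (67.07884979248047, 15.795738220214844), 13.44040584564209) 173.38049739872292
top disk ((584.0166625976562, 11.497633934020996), 61.271507263183594) 142.079385821354 21437
tilt [-7.000000e-03 -3.400000e-03  1.419298e+02]
```

Call:
servo_tool --rows '[[[-0.002, 0, 0.003], 0.06], [[-0.002, 0, 0.003], 0.12], [[-0.002, 0, 0.003], 0.18], [[-0.002, 0, 0.003], 0.2], [[-0.002, 0, 0.003], 0.2]]'

```text
time: 38.5
tool_pos: [584.0, 11.0, 146.7]
tool_rot: [0.665, 0.251, -0.657, 0.252]
wrist_force: [0.5, -0.6, 0.5]
width: 19.7
```

```bash
python3 look.py w20; python3 cover.py w20.npz 45
```

```text
38.5 [584.   11.  146.7] yaw y -48.31 [ 0.5 -0.6  0.5] [-0.04  0.08 -0.07] 19.697631296297043
yellow 3084 [595.08615762  18.87701151 163.68445741]
grip top ((583.5614013671875, 11.699995040893555), (69.6991958618164, 15.74642562866211), 31.0604248046875) 163.68451534259532
top disk ((592.6495361328125, 19.10062026977539), 24.41201400756836) 139.19303462338203 126
tilt [ 2.12000e-02 -5.44000e-02  1.39464e+02]
```

It dropped into the thread start, with the rim now at ≈37.7 mm. I'll lower the fingers and screw it clockwise.

```bash
python3 cover.py w20.npz 37.7
```

```text
yellow 3084 [595.08615762  18.87701151 163.68445741]
grip top ((583.5614013671875, 11.699995040893555), (69.6991958618164, 15.74642562866211), 31.0604248046875) 163.68451534259532
top disk ((583.8230590820312, 11.757962226867676), 60.84284210205078) 132.3463928728546 22112
tilt [-3.700000e-03 -3.600000e-03  1.322719e+02]
```

Call:
servo_tool --rows '[[[0, 0, -0.03], 0], [[0, 0, -0.055], 0], [[0, 0, -0.055], 0], [[0, 0, -0.055], 0]]'

```text
time: 38.95
tool_pos: [583.8, 10.9, 138.0]
tool_rot: [0.665, 0.251, -0.657, 0.252]
wrist_force: [0.1, -0.0, -0.9]
width: 19.6
```

Call:
servo_tool --rows '[[[0, 0, 0], -0.07], [[0, 0, 0], -0.14], [[0, 0, 0], -0.21], [[0, 0, 0], -0.28], [[0, 0, 0], -0.35], [[0, 0, 0], -0.42], [[0, 0, 0], -0.49], [[0, 0, 0], -0.56], [[0, 0, 0], -0.6], [[0, 0, 0], -0.6]]'

```text
time: 39.95
tool_pos: [583.4, 11.1, 137.8]
tool_rot: [0.706, -0.079, -0.7, -0.074]
wrist_force: [-0.2, -0.4, -2.0]
width: 20.1
```

```bash
python3 look.py w21; python3 cover.py w21.npz 36
```

```text
39.95 [583.4  11.1 137.8] yaw y -102.41 [-0.2 -0.4 -2. ] [ 0.02  0.04 -0.03] 20.136677199189737
yellow 2925 [600.75947738   7.88809513 162.57453084]
grip top ((584.2540893554688, 11.320478439331055), (15.810938835144043, 67.76685333251953), 86.36341094970703) 162.58676406291295
top disk ((583.2463989257812, 11.338824272155762), 61.093910217285156) 131.38749715074718 23360
tilt [-5.700000e-03  1.100000e-03  1.312867e+02]
```

Thread engaged and descending. Joint 7 would run out of range, so I'll regrip with a half turn.

Call:
servo_tool --rows '[[[0, 0, 0.1], 0.04], [[0, 0, 0.2], 0.06], [[0, 0, 0.3], 0.097], [[0, 0, 0.3], 0.097], [[0, 0, 0.3], 0.097]]'

```text
time: 40.5
tool_pos: [583.5, 10.9, 182.7]
tool_rot: [0.71, -0.024, -0.703, -0.02]
wrist_force: [-0.5, -1.0, -0.7]
width: 19.5
```

Call:
servo_tool --rows '[[[0, 0, 0], 0.09], [[0, 0, 0], 0.18], [[0, 0, 0], 0.27], [[0, 0, 0], 0.36], [[0, 0, 0], 0.45], [[0, 0, 0], 0.54], [[0, 0, 0], 0.63], [[0, 0, 0], 0.72], [[0, 0, 0], 0.81], [[0, 0, 0], 0.9], [[0, 0, 0], 1], [[0, 0, 0], 1]]'

```text
time: 41.7
tool_pos: [582.9, 10.6, 181.4]
tool_rot: [0.518, 0.486, -0.511, 0.483]
wrist_force: [-0.5, 0.3, -0.5]
width: 19.4
```

Call:
servo_tool --rows '[[[0, 0, 0], 0.09], [[0, 0, 0], 0.18], [[0, 0, 0], 0.27], [[0, 0, 0], 0.36], [[0, 0, 0], 0.45], [[0, 0, 0], 0.54], [[0, 0, 0], 0.63], [[0, 0, 0], 0.72], [[0, 0, 0], 0.81], [[0, 0, 0], 0.9], [[0, 0, 0], 1], [[0, 0, 0], 1]]'

```text
time: 42.9
tool_pos: [582.5, 10.6, 180.4]
tool_rot: [0.023, 0.711, -0.02, 0.703]
wrist_force: [0.1, -0.3, -1.3]
width: 19.7
```

```bash
python3 look.py w22; python3 cover.py w22.npz 36;python3 -c "
from h import *
print(env.get_state()['q'].round(2))"
```

```text
42.9 [582.5  10.6 180.4] yaw y 86.46 [ 0.1 -0.3 -1.3] [-0.03 -0.01 -0.1 ] 19.734690010683103
yellow 3157 [577.83931547  11.77575437 162.74921447]
grip top ((582.1517333984375, 11.662304878234863), (14.960765838623047, 69.67074584960938), 85.90069580078125) 162.78851184039303
top disk ((582.7256469726562, 11.530308723449707), 61.15040588378906) 131.38872618410153 17409
tilt [7.000000e-03 1.000000e-04 1.313476e+02]
[ 0.59  0.67 -1.1   1.67  0.62  1.21  0.85]
```

Call:
servo_tool --rows '[[[0.004, 0.005, 0], 0], [[0.004, 0.005, -0.1], 0], [[0.004, 0.005, -0.2], 0], [[0.004, 0.005, -0.3], 0], [[0.004, 0.005, -0.3], 0], [[0.004, 0.005, -0.3], 0]]' --jaw 0.4

```text
time: 43.55
tool_pos: [582.8, 11.5, 135.0]
tool_rot: [0.025, 0.711, -0.021, 0.702]
wrist_force: [0.0, -0.9, 0.6]
width: 25.4
```

Call:
servo_tool --rows '[[[0, 0, 0], 0], [[0, 0, 0], 0], [[0, 0, 0], 0], [[0, 0, 0], -0.07], [[0, 0, 0], -0.14], [[0, 0, 0], -0.21], [[0, 0, 0], -0.28], [[0, 0, 0], -0.35], [[0, 0, 0], -0.42], [[0, 0, 0], -0.48], [[0, 0, 0], -0.48]]' --jaw 0.54

```text
time: 44.65
tool_pos: [582.9, 11.6, 135.4]
tool_rot: [0.285, 0.652, -0.279, 0.645]
wrist_force: [-0.1, -0.5, -0.7]
width: 19.5
```

```bash
python3 look.py w23; python3 cover.py w23.npz 34;python3 -c "
from h import *
print(env.get_state()['q'].round(2))"
```

```text
44.65 [582.9  11.6 135.4] yaw y 42.96 [-0.1 -0.5 -0.7] [-0.03  0.03 -0.04] 19.463663399492546
yellow 5319 [577.36538691  16.16080602 160.18612762]
grip top ((581.6072998046875, 12.614349365234375), (15.610383033752441, 67.73485565185547), 51.38571548461914) 160.23059291929994
top disk ((582.6328125, 11.982627868652344), 60.94911193847656) 128.85508565071652 22975
tilt [ 6.500000e-03 -4.400000e-03  1.288536e+02]
[ 0.49  0.63 -0.88  1.74  0.54  1.04  0.17]
```

Call:
servo_tool --rows '[[[0, 0, 0], -0.04], [[0, 0, 0], -0.08], [[0, 0, 0], -0.12], [[0, 0, 0], -0.15], [[0, 0, 0], -0.15]]'

```text
time: 45.2
tool_pos: [583.0, 11.6, 135.4]
tool_rot: [0.358, 0.614, -0.351, 0.609]
wrist_force: [0.5, 0.1, -0.6]
width: 19.6
```

```bash
python3 look.py w24; python3 cover.py w24.npz 33.5
```

```text
45.2 [583.   11.6 135.4] yaw y 29.77 [ 0.5  0.1 -0.6] [ 0.03  0.01 -0.02] 19.64337461895389
yellow 5125 [579.2757972   16.19614193 159.28664895]
grip top ((582.056396484375, 12.374858856201172), (15.801034927368164, 67.88372802734375), 38.90436553955078) 159.3230211892842
top disk ((582.8399047851562, 11.514649391174316), 60.82123947143555) 127.9563382412628 22694
tilt [ 4.100000e-03 -4.500000e-03  1.279338e+02]
```

Call:
servo_tool --rows '[[[0, 0, 0], -0.03], [[0, 0, 0], -0.06], [[0, 0, 0], -0.06], [[0, 0, 0], -0.06]]'

```text
time: 45.65
tool_pos: [583.0, 11.6, 135.5]
tool_rot: [0.386, 0.598, -0.378, 0.592]
wrist_force: [0.2, 0.6, -0.4]
width: 19.5
```

```bash
python3 look.py w25; python3 cover.py w25.npz 33
```

```text
45.65 [583.   11.6 135.5] yaw y 24.61 [ 0.2  0.6 -0.4] [ 0.    0.06 -0.02] 19.50721823504076
yellow 4944 [580.50230518  15.35927469 158.93839961]
grip top ((582.2113037109375, 12.287273406982422), (15.778176307678223, 68.37281799316406), 33.572509765625) 158.9685222640552
top disk ((582.7159423828125, 12.0872163772583), 60.771888732910156) 127.59173646349123 22719
tilt [ 3.800000e-03 -5.000000e-03  1.275776e+02]
```

Call:
servo_tool --rows '[[[0, 0, 0], -0.03], [[0, 0, 0], -0.06], [[0, 0, 0], -0.06], [[0, 0, 0], -0.06]]'

```text
time: 46.1
tool_pos: [583.0, 11.6, 135.4]
tool_rot: [0.413, 0.579, -0.405, 0.574]
wrist_force: [-1.0, -0.6, -0.4]
width: 19.8
```

```bash
python3 look.py w26; python3 cover.py w26.npz 33
```

```text
46.1 [583.   11.6 135.4] yaw y 19.31 [-1.  -0.6 -0.4] [-0.06  0.04  0.07] 19.75360581023284
yellow 4767 [581.41052545  14.38020234 158.6142791 ]
grip top ((582.3350219726562, 12.130378723144531), (15.729564666748047, 68.78729248046875), 28.885478973388672) 158.62979768932144
top disk ((582.6701049804688, 11.897354125976562), 60.683837890625) 127.26939004538939 22617
tilt [ 3.500000e-03 -4.700000e-03  1.272617e+02]
```

Call:
servo_tool --rows '[[[0, 0, 0], -0.03], [[0, 0, 0], -0.06], [[0, 0, 0], -0.08], [[0, 0, 0], -0.08], [[0, 0, 0], -0.08]]'

```text
time: 46.65
tool_pos: [583.1, 11.6, 135.4]
tool_rot: [0.448, 0.553, -0.44, 0.548]
wrist_force: [2.1, -1.4, -0.7]
width: 19.7
```

```bash
python3 look.py w27; python3 cover.py w27.npz 33
```

```text
46.65 [583.1  11.6 135.4] yaw y 12.24 [ 2.1 -1.4 -0.7] [-0.18 -0.12  1.58] 19.738178168419903
yellow 4447 [582.09495213  14.16639372 158.51792031]
grip top ((582.6954345703125, 11.950393676757812), (15.884378433227539, 68.04146575927734), 27.854631423950195) 158.5378213843045
top disk ((583.2453002929688, 11.392308235168457), 60.65615463256836) 127.17528163744373 22506
tilt [ 2.70000e-03 -3.40000e-03  1.27147e+02]
```

Stop reached: 1.6 N·m reaction, rim ≈33 mm, cover level. I'll back off, withdraw and verify.

Call:
servo_tool --rows '[[[0, 0, 0], 0.06], [[0, 0, 0], 0.13], [[0, 0, 0], 0.16], [[0, 0, 0], 0.16], [[0, 0, 0], 0.16]]'

```text
time: 47.2
tool_pos: [583.1, 11.6, 135.4]
tool_rot: [0.376, 0.604, -0.368, 0.598]
wrist_force: [-0.7, 0.3, -0.0]
width: 19.4
```

Call:
servo_tool --rows '[[[0, 0, 0], 0], [[0, 0, 0], 0], [[0, 0, 0], 0]]' --jaw 0.3

```text
time: 47.5
tool_pos: [583.0, 11.6, 135.5]
tool_rot: [0.376, 0.604, -0.369, 0.598]
wrist_force: [0.1, -0.3, 0.4]
width: 29.7
```

Call:
servo_tool --rows '[[[0, 0, 0.1], 0], [[0, 0, 0.25], 0], [[0, 0, 0.5], 0], [[0, 0, 0.8], 0], [[0, 0, 1], 0], [[0, 0, 1], 0], [[0, 0, 1], 0]]'

```text
time: 48.2
tool_pos: [583.3, 11.8, 286.9]
tool_rot: [0.376, 0.603, -0.368, 0.599]
wrist_force: [0.4, 1.1, 0.4]
width: 30.1
```

Call:
servo_tool --rows '[[[-0.3, -0.3, 0.3], 0], [[-0.6, -0.6, 0.3], 0], [[-0.8, -1, 0.3], 0], [[-0.8, -1, 0.3], 0], [[-0.8, -1, 0.3], 0], [[-0.8, -1, 0.3], 0]]'

```text
time: 48.8
tool_pos: [462.1, -140.0, 331.2]
tool_rot: [0.377, 0.603, -0.37, 0.598]
wrist_force: [0.1, -0.0, 0.5]
width: 29.9
```

```bash
python3 look.py w28; python3 - <<'E'
from h import *
im,d,p=shot("top");cv2.imwrite("pics/top9.png",im);np.savez("top9.npz",d=d,im=im,**{k:np.array(v) for k,v in p.items()})
s,_,_=shot("scene");cv2.imwrite("pics/fin.png",np.hstack([cv2.resize(s[130:330,180:440],(520,400)),im[100:300,180:460]]) if 0 else cv2.resize(s[130:330,180:440],(780,600)))
E
python3 cover.py w28.npz 33; python3 cover.py top9.npz 33
```

```text
48.8 [ 462.1 -140.   331.2] yaw y 26.19 [ 0.1 -0.   0.5] [ 0.02 -0.01 -0.05] 29.917119808483097
yellow 1582 [580.76779928   7.31011944 156.67313292]
grip top ((582.6583862304688, 10.946483612060547), (16.362865447998047, 68.15061950683594), 28.767993927001953) 158.44481959236722
top disk ((582.79541015625, 10.80389404296875), 60.800716400146484) 127.28536017536896 8024
tilt [4.300000e-03 2.700000e-03 1.272066e+02]
yellow 131 [582.23341991  12.22450447 157.24721405]
grip top ((582.1834716796875, 10.59271240234375), (15.750585556030273, 66.11174011230469), 28.15672492980957) 159.52210056249749
top disk ((582.2953491210938, 11.337761878967285), 60.72243118286133) 126.50462717182329 806
tilt [-1.100000e-03  2.000000e-04  1.266713e+02]
```

View pics/fin.png

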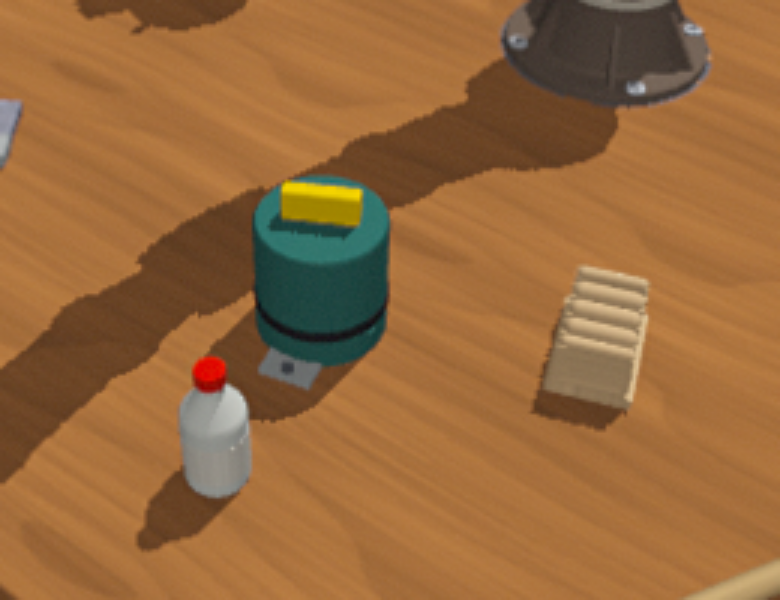

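The final view shows the cover square on the pot at (320,265), its black band at the drum, the rack empty and the bottle standing. Handing in.

```bash
python3 -c "
from station import env
print(env.finish_job())"
```

```text
the job is handed in; nothing more can be done
None
```

The job is done and handed in at about 49 s of the 210 s allowed; the interface reports no verdict.

- **Glasses:** Three glasses were in the rack. I lifted each one straight up by its side edges and stood them in pot slots 3, 1 and 0. Before closing, each top measured about 116.5 mm against the nominal 117 mm, and none fell over.
- **Cover:** It had been knocked a few centimetres aside before I reached it, so I measured it again and gripped it at its new place. I set it on the ridges with the rim at about 46 mm. Turning it counter-clockwise, it dropped to about 37.7 mm within the second turn (18 to 20° each). I then screwed it clockwise about 1.6 rad, with one regrip, until the stop pushed back with 1.6 N·m.
- **Last checks:** The rim read 32.8 mm with the wrist camera, against 33 mm for fully home. The overhead camera differed by about 1 mm on the bar and 0.7 mm on the disc. Cover tilt was under 0.3°, the rack was empty, and the robot was clear of everything.
- **Bottle and tools:** The bottle was upright in the last picture. I didn't touch the hammer or brush, but I made no separate final check on them.

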